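# Turn a leaf of the recipe stand

## Task

Turn the top leaf of the recipe stand over its spine so that it lies flat on the other side: push it up from under its tab with a fingertip, follow it over and press it down flat. Turn only that one leaf, and do not fling or slam it. Keep the stand where it is and leave the second leaf and the things around the stand alone; the robot ends clear of everything.

Things in the scene. Friction and masses are not known exactly. Their poses are not given: they have to be found in the camera images.
- stand: Loose recipe stand: aluminium plate 220 (its x) x 310 mm (its y), 24-34 mm above the counter on 4 feet, about 2 kg. Origin: centre of underside, on the counter. x runs along the spine (dark rod with rings, 18 mm across, mid-plate), away from the robot at yaw 0. Two white A5 leaves lie stacked on its -y half; on the +y half a fixed pack of turned leaves, top 41 mm above the counter.
- spine_mid (a point): Middle of the top leaf's hinge line, on the spine 44 mm above the counter. The hinge line runs along the stand's x axis; the point's axes are the stand's.
- top_leaf (a joint): Top leaf's hinge, rad: 0 = flat on the stand's -y side, pi/2 upright, pi = flat on the +y side (stops at 0 and pi). Rigid white plastic sheet, 4 mm thick (hinge line at half thickness), 210 mm along the spine, reaching 150 mm from the hinge line, its tab 190 mm. Starts flat or raised up to 0.35 rad. The stiff hinge stays at any angle it is left; about 2 N at the tab turns it.
- top_leaf_tab (a point): Middle of the outer edge of the top leaf's tab, 190 mm from the hinge line, at half the sheet's thickness; moves with the leaf. The tab is 60 mm wide, centred 40 mm from the leaf's middle towards the stand's +x, and overhangs the plate by 35 mm; its underside is 42 mm above the counter when flat, with free space below.
- lower_leaf (a joint): Hinge of the second leaf, which lies beneath the top one and must stay lying (0 rad). Same size and stiffness, hinge line 38 mm above the counter; its tab is 50 mm wide, centred 65 mm from the middle towards the stand's -x, and also reaches out to 190 mm.
- pastry_box: Open cardboard pastry box with small cakes, 200 x 200 x 85 mm with a raised lid flap (up to about 0.21 m) on its far side, standing beyond the stand's +y edge. Origin: centre of its underside. Leave alone.
- jar: Small closed jar with a steel cap, 60 mm across, 85 mm high, standing beyond the stand's +x edge. Origin: centre of its underside. Leave alone.
- beaker: Open steel beaker, 72 mm across, 90 mm high, standing beyond the stand's +x edge. Origin: centre of its underside. Leave alone.
- spatula: Spatula, 200 mm long, lying on the counter on the robot's side of the stand. Origin: under its middle; x axis along it. Leave alone.

How it is judged (in metres and radians):
At the end, for the whole second after the job is handed in: The top leaf lies flat on the far side of the spine (hinge above 3.06 rad, within about 5 degrees of fully over) and at rest, the second leaf still lies flat (below 0.08 rad), the stand stands level within 30 mm of where it was, and the four things around it are within 30 mm of where they were (value of joint top_leaf above 3.06 rad and velocity of joint top_leaf between -0.1 and 0.1 rad/s and value of joint lower_leaf below 0.08 rad and distance of each of stand, pastry_box, jar, beaker, spatula from where it was at the start of the episode below 0.03 m and angle between stand's own z axis and vertical below 0.05 rad); the robot touches nothing.
It fails at once if the second leaf is raised (value of joint lower_leaf above 0.2 rad).
It fails at once if the stand is lifted, tipped, or dragged by more than 30 mm (distance of stand from where it was at the start of the episode above 0.03 m or angle between stand's own z axis and vertical above 0.12 rad).
It fails at once if the leaf is flung or slammed (turning faster than 5 rad/s) (velocity of joint top_leaf above 5 rad/s or velocity of joint top_leaf below -5 rad/s).
It fails at once if a thing beside the stand is lifted, carried or knocked (moved over 30 mm) (distance of any of pastry_box, jar, beaker, spatula from where it was at the start of the episode above 0.03 m).
It also fails if it takes over 56 s, if anything falls off the work surface, if the arm or the gripper's body presses on something with over 40 N, if the wrist force passes 120 N, or if a joint passes its speed limit or range.

## Robot

A 6-joint arm with a two-finger parallel gripper is mounted at the origin on the work surface. World frame = base frame: x ahead of the robot, y to its left, z up, the work surface at z = 0. Lengths are in m, angles in degrees, forces in N, time in s.
With the tool pointing down it reaches from about 0.3 to 0.875 m from the base axis. Payload 4.2 kg.
Tool frame: the origin (TCP) lies at the very end of the fingers, on their centre line; the grasp point (between the pads) lies 19 mm behind it (hold_point_z is the distance from the TCP to the grasp point, in m); z points along the fingers, y is the direction in which the jaws open and shut (so a half turn about z gives the same grasp; the last joint's range is limited). The gripper opens to 85 mm and grips with 20 to 120 N. Pads are 22 mm wide; open, the fingers measure 114 mm over their backs; the gripper's body (76 mm by 85 mm) begins 54 mm behind the grasp point. The pads swing forward as they close: fully open they stand 13 mm farther back than shut.
Start: joints at [-78.094, 18.312, 89.639, -0, 72.044, -1.146], TCP at [0.13, -0.56, 0.231] pointing down, gripper open.
Joint ranges: [-177.97, 177.97], [-48.28, 115.42], [12.27, 149.76], [-77.06, 257.06], [2.81, 150.46], [-146.56, 146.56]. Speed limits (degrees/s): [147.25, 147.25, 180, 180, 180, 180].

## Interface

Orientations are given as a 3x3 rotation matrix whose columns are the frame's x, y, z axes.
In Python, from station import * gives the robot as it stands.
- The arm moves only by the shell command python3 -m crank 'ROWS'. ROWS is JSON, a list of rows, each a list of 5 numbers: the shift along the tool's x, y, z in cm, then the turn about the tool's z in rad, then the closure, from 0 (fully open) to 1 (shut). A call has 1 to 20 rows; each row shifts and turns the commanded pose from where the row before left it, along the tool's axes as they then stand; what a row does not reach is not made up. A row lasts 1/10 s, in which the tool goes at most 50 mm and 8.59 degrees, less where a joint would pass 70% of its speed; a pose out of reach is approached as far as the arm can. A call is refused whole if a number of a shift passes 5 or a number of a turn 0.15, either way. A call with a gripper value outside its range is refused whole. The fingers move at their own pace and stop on an object; the grip force is fixed at half the most. Time passes only in rows, so rows that do not move let the fingers close. It gives the time, the measured TCP pose, the force and the opening at its end, in the units of the state.
- sense(): the state, without advancing time (a new reading comes with each control period).
- read_camera(name): name is "scene" or "top" or "wrist"; returns a dict with "color" (480x640x3 uint8, red, green, blue), "z_map" (480x640 float32, m along the optical axis (not along the pixel's ray), 0 where there is no reading), "intrinsics" (3x3 intrinsics, pixels), "k1" (the pictures are not rectified: a ray, as slopes to the right and down, at radius r is drawn at 1 + k1 r^2 times it, then the intrinsics apply), "rvec" (rotation vector, rad) and "tvec" (3), from world to camera coordinates, as OpenCV has them. Camera axes: x right, y down, z forward; pixel columns grow to the right and rows downward; lengths in m; the calibration is good to about 2 mm. A picture is of the moment at which its call begins.
- close_job(): hands the job in, once; it reports no verdict.
The state is a dict: "clock": time; "joint_pos": joint angles; "joint_velocities": joint speeds; "effort": joint torques, N m; "eef_pos": TCP position; "tool_rot": TCP orientation; "force": force on the tool from outside, world axes, zero at the start; "moment": the same for the moment, N m; "grip_width": opening from 0.0 (shut) to 1.0 (fully open).
Only numpy, scipy, OpenCV 4.12 (cv2) and the standard library are available. Lean on these libraries where they do the work, as an engineer would, in place of code of your own. Each camera call takes 0.05 s, during which the arm holds its last target. There are 200 camera calls.

## Working session

There is one attempt and no reset: what is moved stays moved. The work goes in short steps, Python scripts to look and compute and a shell command to move; the robot and the scene stay as the last step left them, time stands still between calls to the robot, and variables do not carry over. Pictures are saved under pics/ and viewed, about 8 in all and at most 12, crops included, and the job is handed in when it is done.

```bash
mkdir -p pics
cat > h.py <<'E'
from station import *
import numpy as np, cv2
def cam(n):
    c=read_camera(n); c['R']=cv2.Rodrigues(np.array(c['rvec'],float))[0]; c['t']=np.array(c['tvec'],float).ravel(); c['K']=np.array(c['intrinsics'],float); return c
def save(c,f): cv2.imwrite('pics/'+f,cv2.cvtColor(c['color'],cv2.COLOR_RGB2BGR))
def rays(c,px):
    px=np.atleast_2d(np.array(px,float)); K=c['K']
    d=np.c_[(px[:,0]-K[0,2])/K[0,0],(px[:,1]-K[1,2])/K[1,1]]; u=d.copy()
    for _ in range(20): u=d/(1+c['k1']*(u**2).sum(1))[:,None]
    return np.c_[u,np.ones(len(u))]
def plane(c,px,z):
    D=rays(c,px)@c['R']; o=-c['R'].T@c['t']
    return o+D*((z-o[2])/D[:,2])[:,None]
def depth(c,px):
    p=np.atleast_2d(px).astype(int); zz=c['z_map'][p[:,1],p[:,0]]
    return (rays(c,p)*zz[:,None]-c['t'])@c['R']
def cloud(c):
    v,u=np.mgrid[0:480,0:640]; return depth(c,np.c_[u.ravel(),v.ravel()]).reshape(480,640,3)
E
python3 - <<'E'
from h import *
for n in('top','scene'):
    c=cam(n); save(c,n+'0.png'); print(n,-c['R'].T@c['t'])
s=sense(); print(s['clock'],s['eef_pos'],s['tool_rot'],s['force'])
E
```

```text
top [0.29685056 0.09830172 1.21769316]
scene [ 1.10824815 -0.41773353  0.8096761 ]
0.1 [ 0.12977856 -0.55972301  0.23056349] [[ 9.74165800e-01  2.25833786e-01 -3.09555899e-04]
 [ 2.25833991e-01 -9.74164530e-01  1.57398473e-03]
 [ 5.39005532e-05 -1.60323034e-03 -9.99998713e-01]] [-0.1541003  -0.38363737 -0.01441683]
```

View pics/top0.png

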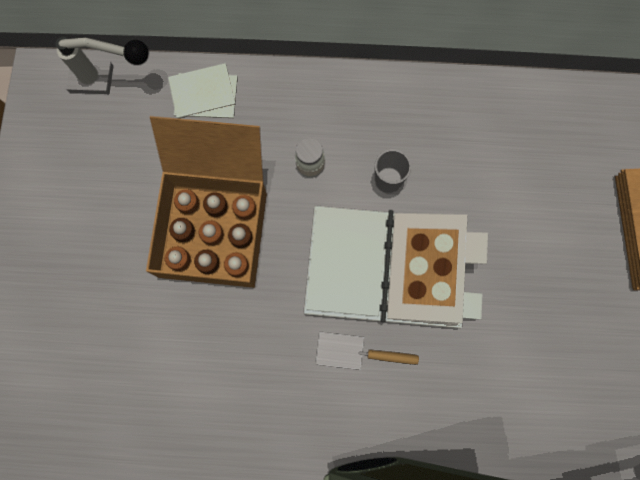

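View pics/scene0.png

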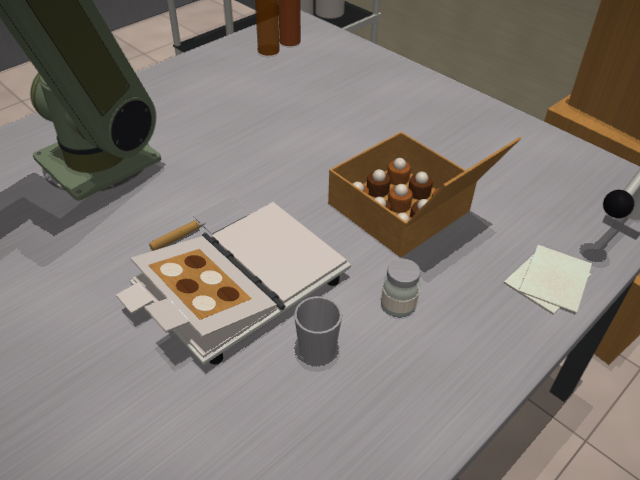

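The top view shows the spine from about (390,212) to (383,320). The raised top leaf's tab is near (477,248), the lower tab near (472,305), the beaker at (391,172) and the spatula at (368,353). In the scene view the top leaf is slightly raised.

Run:
```python
from h import *
c=cam('top'); P=cloud(c); g=c['color'].astype(int)
m=np.zeros((480,640),bool); m[208:325,376:398]=1
m&=(g.max(2)<60)
v,u=np.nonzero(m); q=plane(c,np.c_[u,v],0.05); 
(vx,vy,x0,y0)=cv2.fitLine(q[:,:2].astype(np.float32),cv2.DIST_HUBER,0,.01,.01).ravel()
d=np.array([vx,vy])*np.sign(vx); s=(q[:,:2]-[x0,y0])@d; lo,hi=np.percentile(s,[.5,99.5])
mid=np.array([x0,y0])+d*(lo+hi)/2
print('spine mid',mid,'yaw',np.degrees(np.arctan2(d[1],d[0])),'len',hi-lo,len(u))
n=np.array([-d[1],d[0]])
for nm,p in dict(tab=(477,248),tabo=(485,248),tabi=(470,240),low=(472,305),lowo=(479,305),leaf=(440,222),leaf2=(440,312),leafn=(400,312),pack=(345,260)).items():
    w=np.median(P[p[1]-1:p[1]+2,p[0]-1:p[0]+2].reshape(-1,3),0); r=w[:2]-mid
    print(nm,w.round(3),'local',(r@d).round(3),(r@n).round(3))
# leaf angle by plane over the local y region
L=np.stack([(P[...,:2]-mid)@d,(P[...,:2]-mid)@n,P[...,2]],-1)
k=(abs(L[...,0])<.1)&(L[...,1]<-.03)&(L[...,1]>-.14)&(L[...,2]>.03)
a=np.polyfit(L[k][:,1],L[k][:,2],1); print('leaf slope',a)
k=(L[...,0]>-.05)&(L[...,0]<.1)&(L[...,1]<-.16)&(L[...,1]>-.22)&(L[...,2]>.055)
print('tab ext',np.percentile(L[k],[1,50,99],axis=0).round(3))
for z,nm,b in((.085,'jar',(295,325,138,165)),(.09,'beaker',(374,410,150,195))):
    W=P[b[2]:b[3],b[0]:b[1]].reshape(-1,3); W=W[W[:,2]>z-.012]; print(nm,np.percentile(W,[2,98],axis=0).round(3))
W=L[110:290,145:275].reshape(-1,3);W=W[W[:,2]>.06]; print('box local',np.percentile(W,[1,99],axis=0).round(3))
```

```text
spine mid [ 0.50447936 -0.00176415] yaw -2.4615011 len 0.21895589779997193 464
tab [ 0.539 -0.17   0.09 ] local 0.041 -0.166
tabo [ 0.538 -0.185  0.093] local 0.042 -0.182
tabi [ 0.554 -0.157  0.088] local 0.056 -0.153
low [ 0.435 -0.172  0.039] local -0.062 -0.173
lowo [ 0.436 -0.186  0.039] local -0.061 -0.187
leaf [ 0.591 -0.102  0.072] local 0.091 -0.096
leaf2 [ 0.415 -0.104  0.074] local -0.085 -0.106
leafn [ 0.413 -0.03   0.054] local -0.09 -0.032
pack [0.512 0.08  0.041] local 0.004 0.082
leaf slope [-0.2627342   0.04634786]
tab ext [[ 0.014 -0.185  0.085]
 [ 0.043 -0.172  0.091]
 [ 0.071 -0.16   0.099]]
jar [[0.696 0.138 0.075]
 [0.744 0.186 0.089]]
beaker [[ 0.66  -0.037  0.079]
 [ 0.728  0.03   0.094]]
box local [[-0.212  0.091  0.062]
 [ 0.202  0.457  1.218]]
```

Measured: the leaf is raised about 0.257 rad, which agrees with 0–0.35. The spine is 219 mm long, the tab is centred at local x of about 0.042, and yaw is -2.5°.

The tool only points down, so I will straddle the 60 mm tab with the open jaws, hold its side edges and carry it along the arc. First I turn the tool.

```bash
python3 -m crank '[[0,0,0,-0.13,0],[0,0,0,-0.13,0],[0,0,0,-0.13,0],[0,0,0,-0.13,0],[0,0,0,-0.13,0],[0,0,0,-0.13,0],[0,0,0,-0.13,0],[0,0,0,-0.13,0],[0,0,0,-0.13,0],[0,0,0,-0.13,0],[0,0,0,0,0],[0,0,0,0,0]]'
cat >> h.py <<'E'
mid=np.array([.5045,-.0018]); d=np.array([.99908,-.04295]); n=np.array([.04295,.99908])
def to(target):  # stand-local x,y and z -> needed tool shift in cm
    s=sense(); R=np.array(s['tool_rot']); p=np.array(s['eef_pos'])
    w=np.r_[mid+target[0]*d+target[1]*n,target[2]]
    dt=np.array([*d,0])
    yaw=np.arctan2((R[:,0]@dt),(R[:,1]@dt))  # turn bringing y onto d (about tool z, sign below)
    print('t',s['clock'],'loc',((p[:2]-mid)@d).round(4),((p[:2]-mid)@n).round(4),p[2].round(4),'shift cm',(100*R.T@(w-p)).round(2),'turn',-yaw.round(3),'F',np.round(s['force'],1),'grip',s['grip_width'])
def leaf(c=None):
    c=c or cam('top'); P=cloud(c); return np.stack([(P[...,:2]-mid)@d,(P[...,:2]-mid)@n,P[...,2]],-1)
E
python3 -c "
from h import *
to((.042,-.171,.14))"
```

```text
clock: 1.35
eef_pos: [0.1298, -0.56, 0.2311]
tool_rot: [[0.046, 0.999, -0.0], [0.999, -0.046, 0.0], [0.0, -0.0, -1.0]]
force: [0.4, -0.7, 0.2]
grip_width: 0.998
t 1.35 loc -0.3503 -0.5738 0.2311 shift cm [40.38 39.12  9.12] turn -0.003 F [ 0.4 -0.7  0.2] grip 0.9979832558141102
```

```bash
python3 -m crank '[[2.7,2.6,0,0,0],[2.7,2.6,0,0,0],[2.7,2.6,0,0,0],[2.7,2.6,0,0,0],[2.7,2.6,0,0,0],[2.7,2.6,0,0,0],[2.7,2.6,0,0,0],[2.7,2.6,0,0,0],[2.7,2.6,0,0,0],[2.7,2.6,0,0,0],[2.7,2.6,0,0,0],[2.7,2.6,0,0,0],[2.7,2.6,0,0,0],[2.7,2.6,0,0,0],[2.6,2.7,0,0,0],[0,0,2.5,0,0],[0,0,2.5,0,0],[0,0,2.5,0,0],[0,0,0,0,0],[0,0,0,0,0]]'
python3 -c "
from h import *
to((.042,-.171,.067)); c=cam('wrist'); save(c,'w1.png')"
```

```text
clock: 3.35
eef_pos: [0.538, -0.1734, 0.1566]
tool_rot: [[0.044, 0.999, -0.0], [0.999, -0.044, -0.0], [-0.0, -0.0, -1.0]]
force: [-0.4, 0.6, 0.2]
grip_width: 1.004
t 3.35 loc 0.0409 -0.17 0.1566 shift cm [-0.1   0.12  8.96] turn -0.001 F [-0.4  0.6  0.2] grip 1.0037310352410578
```

View pics/w1.png

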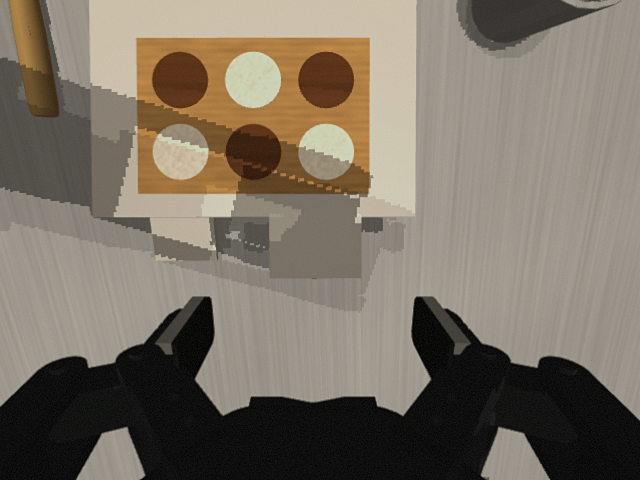

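The wrist view shows the tab at columns 270–361, its outer edge at row 277, centred between the fingers, whose midpoint is near column 313. I check this numerically, then descend.

```bash
python3 -c "
from h import *
c=cam('wrist'); L=leaf(c); q=plane(c,[(270,277),(361,277),(270,225),(361,225)],.092)[:,:2]-mid
print(np.c_[q@d,q@n].round(4)); print(L[272,[290,340]].round(3),L[205,[290,340]].round(3))"
python3 -m crank '[[-0.1,0.1,1,0,0],[0,0,2,0,0],[0,0,2,0,0],[0,0,2,0,0],[0,0,1,0,0],[0,0,1,0,0],[0,0,0,0,0],[0,0,0,0,0]]'
```

```text
[[ 0.0145 -0.184 ]
 [ 0.0751 -0.1841]
 [ 0.0158 -0.1485]
 [ 0.0737 -0.1486]]
[[ 0.028 -0.18   0.094]
 [ 0.061 -0.179  0.095]] [[ 0.028 -0.137  0.083]
 [ 0.061 -0.137  0.084]]
clock: 4.25
eef_pos: [0.5393, -0.1746, 0.0668]
tool_rot: [[0.043, 0.999, 0.001], [0.999, -0.043, -0.0], [-0.0, 0.001, -1.0]]
force: [-0.8, -0.2, 0.1]
grip_width: 1.001
```

```bash
python3 -m crank '[[0,0.1,0,0,0.1],[0,0,0,0,0.18],[0,0,0,0,0.22],[0,0,0,0,0.26],[0,0,0,0,0.3],[0,0,0,0,0.34],[0,0,0,0,0.38],[0,0,0,0,0.42],[0,0,0,0,0.45],[0,0,0,0,0.45],[0,0,0,0,0.45]]'
python3 -c "
from h import *
to((.042,-.171,.067)); c=cam('wrist'); save(c,'w2.png')"
```

```text
clock: 5.35
eef_pos: [0.5396, -0.1747, 0.0663]
tool_rot: [[0.043, 0.999, -0.0], [0.999, -0.043, -0.0], [-0.0, -0.0, -1.0]]
force: [-1.9, -2.8, 1.9]
grip_width: 0.683
t 5.35 loc 0.0425 -0.1712 0.0663 shift cm [ 0.02 -0.05 -0.07] turn 0.0 F [-1.9 -2.8  1.9] grip 0.6827513317488185
```

View pics/w2.png

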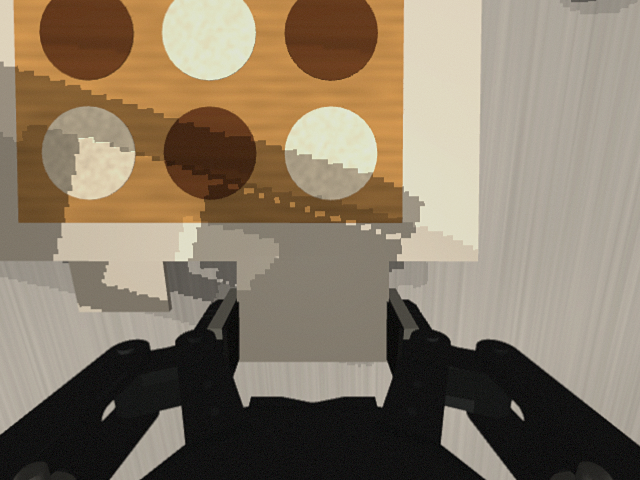

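Gripped: the opening is 58 mm against a 60 mm tab, and the pads at columns 238 and 388 touch both tab edges. Next I compute the arc increments.

```bash
python3 -c "
import numpy as np
t=np.linspace(.257,np.pi,37); r=17.68
x=np.round(-r*np.cos(t),1); z=np.round(-r*np.sin(t),1)
print(t[1]-t[0]); print([[round(a,1),0,round(b,1),0,.45] for a,b in zip(np.diff(x),np.diff(z))])"
```

```text
0.08012757371082757
[[np.float64(0.4), 0, np.float64(-1.3), 0, 0.45], [np.float64(0.5), 0, np.float64(-1.4), 0, 0.45], [np.float64(0.7), 0, np.float64(-1.2), 0, 0.45], [np.float64(0.7), 0, np.float64(-1.3), 0, 0.45], [np.float64(0.8), 0, np.float64(-1.1), 0, 0.45], [np.float64(0.9), 0, np.float64(-1.1), 0, 0.45], [np.float64(1.0), 0, np.float64(-1.0), 0, 0.45], [np.float64(1.1), 0, np.float64(-0.9), 0, 0.45], [np.float64(1.1), 0, np.float64(-0.9), 0, 0.45], [np.float64(1.2), 0, np.float64(-0.7), 0, 0.45], [np.float64(1.3), 0, np.float64(-0.7), 0, 0.45], [np.float64(1.3), 0, np.float64(-0.5), 0, 0.45], [np.float64(1.3), 0, np.float64(-0.4), 0, 0.45], [np.float64(1.4), 0, np.float64(-0.4), 0, 0.45], [np.float64(1.4), 0, np.float64(-0.2), 0, 0.45], [np.float64(1.4), 0, np.float64(-0.1), 0, 0.45], [np.float64(1.5), 0, np.float64(0.0), 0, 0.45], [np.float64(1.4), 0, np.float64(0.2), 0, 0.45], [np.float64(1.4), 0, np.float64(0.2), 0, 0.45], [np.float64(1.3), 0, np.float64(0.4), 0, 0.45], [np.float64(1.4), 0, np.float64(0.4), 0, 0.45], [np.float64(1.3), 0, np.float64(0.6), 0, 0.45], [np.float64(1.2), 0, np.float64(0.6), 0, 0.45], [np.float64(1.2), 0, np.float64(0.8), 0, 0.45], [np.float64(1.1), 0, np.float64(0.9), 0, 0.45], [np.float64(1.1), 0, np.float64(0.9), 0, 0.45], [np.float64(1.0), 0, np.float64(1.0), 0, 0.45], [np.float64(0.9), 0, np.float64(1.1), 0, 0.45], [np.float64(0.8), 0, np.float64(1.2), 0, 0.45], [np.float64(0.7), 0, np.float64(1.2), 0, 0.45], [np.float64(0.6), 0, np.float64(1.3), 0, 0.45], [np.float64(0.5), 0, np.float64(1.3), 0, 0.45], [np.float64(0.4), 0, np.float64(1.4), 0, 0.45], [np.float64(0.3), 0, np.float64(1.4), 0, 0.45], [np.float64(0.1), 0, np.float64(1.4), 0, 0.45], [np.float64(0.1), 0, np.float64(1.4), 0, 0.45]]
```

Start with five rows and check the forces.

```bash
python3 -m crank '[[0.4,0,-1.3,0,0.45],[0.5,0,-1.4,0,0.45],[0.7,0,-1.2,0,0.45],[0.7,0,-1.3,0,0.45],[0.8,0,-1.1,0,0.45],[0,0,0,0,0.45]]'
python3 - <<'E'
from h import *
to((.042,-.139,.129))
L=leaf(); k=(L[...,0]>-.1)&(L[...,0]<.1)&(L[...,1]<-.02)&(L[...,1]>-.1)&(L[...,2]>.03)&(L[...,2]<.13)
print(np.polyfit(L[k][:,1],L[k][:,2],1),'low tab',L[305,472].round(3))
c=cam('scene'); save(c,'s2.png')
E
```

```text
clock: 6.0
eef_pos: [0.541, -0.1414, 0.1304]
tool_rot: [[0.042, 0.999, 0.0], [0.999, -0.042, 0.002], [0.002, 0.0, -1.0]]
force: [-1.6, 3.9, -4.8]
grip_width: 0.681
t 6.0 loc 0.0425 -0.1379 0.1304 shift cm [-0.11 -0.05  0.14] turn 0.001 F [-1.6  3.9 -4.8] grip 0.6805550972393276
[-0.75250297  0.04698191] low tab [-0.135 -0.045  0.611]
```

View pics/s2.png

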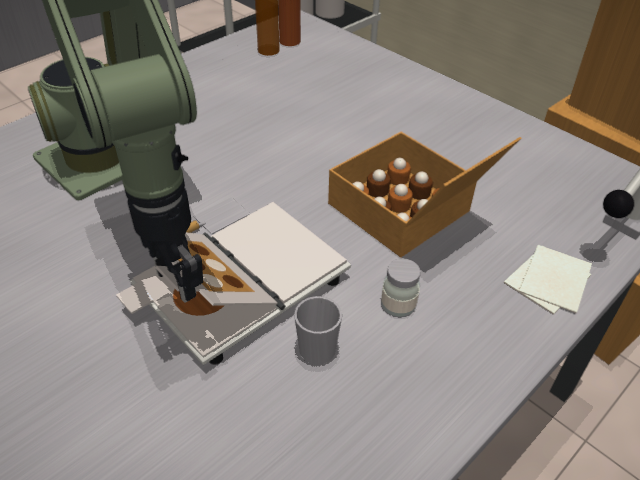

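The leaf is at 0.645 rad (0.657 planned) and the forces are small. The second leaf still lies flat: its tab near (140,293) is in place. I continue past upright.

```bash
python3 -m crank '[[0.9,0,-1.1,0,0.45],[1.0,0,-1.0,0,0.45],[1.1,0,-0.9,0,0.45],[1.1,0,-0.9,0,0.45],[1.2,0,-0.7,0,0.45],[1.3,0,-0.7,0,0.45],[1.3,0,-0.5,0,0.45],[1.3,0,-0.4,0,0.45],[1.4,0,-0.4,0,0.45],[1.4,0,-0.2,0,0.45],[1.4,0,-0.1,0,0.45],[1.5,0,0,0,0.45],[0,0,0,0,0.45]]'
python3 -c "
from h import *
to((.042,.0042,.198))"
```

```text
clock: 7.4
eef_pos: [0.5478, 0.0076, 0.1986]
tool_rot: [[0.041, 0.999, 0.001], [0.999, -0.041, 0.001], [0.001, 0.001, -1.0]]
force: [-1.4, -1.9, -10.6]
grip_width: 0.684
t 7.4 loc 0.0429 0.0112 0.1986 shift cm [-0.7  -0.09  0.05] turn 0.002 F [ -1.4  -1.9 -10.6] grip 0.6844509000965303
```

```bash
python3 -m crank '[[1.2,0,0.3,0,0.45],[1.3,0,0.3,0,0.45],[1.3,0,0.4,0,0.45],[1.4,0,0.4,0,0.45],[1.3,0,0.6,0,0.45],[1.2,0,0.6,0,0.45],[1.2,0,0.8,0,0.45],[1.1,0,0.9,0,0.45],[1.1,0,0.9,0,0.45],[1.0,0,1.0,0,0.45],[0,0,0,0,0.45]]'
python3 - <<'E'
from h import *
to((.042,.133,.137))
L=leaf(); k=(abs(L[...,0])<.11)&(L[...,1]>.02)&(L[...,1]<.1)&(L[...,2]>.045)&(L[...,2]<.13)
print(np.polyfit(L[k][:,1],L[k][:,2],1))
c=cam('scene'); save(c,'s3.png')
E
```

```text
clock: 8.5
eef_pos: [0.554, 0.1363, 0.1429]
tool_rot: [[0.046, 0.999, 0.007], [0.999, -0.046, 0.019], [0.019, 0.006, -1.0]]
force: [-13.5, 23.4, 21.3]
grip_width: 0.649
t 8.5 loc 0.0436 0.1401 0.1429 shift cm [-0.72 -0.16  0.58] turn -0.003 F [-13.5  23.4  21.3] grip 0.6485000587193044
[1.01227428 0.04655646]
```

View pics/s3.png

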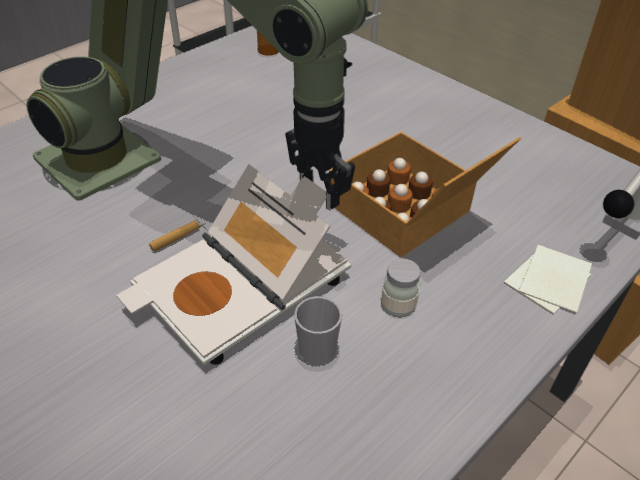

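The leaf is at about 2.35 rad, but the force has risen to about 34 N and the opening has narrowed to 0.649. I look closer before going on.

Run:
```python
from h import *
a=cv2.cvtColor(cam('wrist')['color'],cv2.COLOR_RGB2BGR); b=cv2.imread('pics/s3.png')[110:260,220:420]
cv2.imwrite('pics/w3.png',np.vstack([cv2.resize(a,(400,300)),cv2.resize(b,(400,300),interpolation=cv2.INTER_CUBIC)]))
```

```text
(no output)
```

View pics/w3.png

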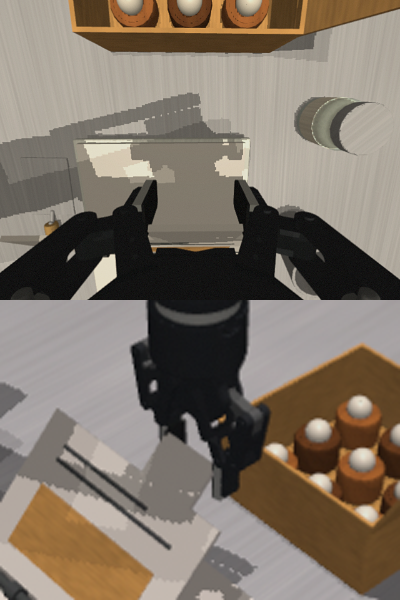

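The wrist half shows the jaws still straddling the tab. The crop shows the tab riding high between the fingers, so the pinch has slipped and is jamming. I will release it (the hinge holds itself), retract, then press the leaf down from above with shut fingertips.

```bash
python3 -m crank '[[-0.2,-0.1,0,0,0.4],[-0.2,0,0,0,0.35],[0,0,0,0,0.28],[0,0,0,0,0.2],[0,0,0,0,0.1],[0,0,0,0,0],[0,0,0,0,0],[0,0,0,0,0]]'
python3 - <<'E'
from h import *
to((.042,.133,.137))
L=leaf(); k=(abs(L[...,0])<.11)&(L[...,1]>.02)&(L[...,1]<.1)&(L[...,2]>.045)&(L[...,2]<.13)
print(np.polyfit(L[k][:,1],L[k][:,2],1))
E
```

```text
clock: 9.45
eef_pos: [0.5518, 0.1221, 0.1361]
tool_rot: [[0.044, 0.999, -0.0], [0.999, -0.044, 0.0], [0.0, -0.0, -1.0]]
force: [-0.4, -0.1, -0.3]
grip_width: 1.0
t 9.45 loc 0.0419 0.1258 0.1361 shift cm [ 0.72  0.01 -0.09] turn -0.001 F [-0.4 -0.1 -0.3] grip 1.0004700020264954
[1.02593459 0.04921039]
```

```bash
python3 -m crank '[[0,0,-3,0,0],[0,0,-3,0,0],[0,0,-3,0,0],[0,0,0,0,0.3],[-2,0,0,0,0.6],[-2,0,0,0,1],[0,0,0,0,1],[0,0,0,0,1],[0,0,0,0,1],[0,0,0,0,1],[0,0,0,0,1],[0,0,0,0,1]]'
python3 - <<'E'
from h import *
to((.042,.087,.15))
t=np.linspace(2.34,np.pi,15); r=12.5
print(np.diff(-r*np.cos(t)).round(2),np.diff(-r*np.sin(t)).round(2))
E
```

```text
clock: 10.7
eef_pos: [0.5499, 0.0828, 0.2262]
tool_rot: [[0.042, 0.999, 0.0], [0.999, -0.042, -0.0], [-0.0, 0.0, -1.0]]
force: [-0.3, -0.3, 0.9]
grip_width: 0.003
t 10.7 loc 0.0417 0.0864 0.2262 shift cm [0.06 0.03 7.62] turn 0.0 F [-0.3 -0.3  0.9] grip 0.003410138163897322
[0.5  0.47 0.44 0.4  0.37 0.33 0.3  0.26 0.22 0.18 0.14 0.1  0.06 0.02] [0.51 0.54 0.57 0.59 0.61 0.63 0.65 0.67 0.68 0.69 0.7  0.71 0.71 0.72]
```

```bash
python3 -m crank '[[0,0,2,0,1],[0,0,2,0,1],[0,0,2,0,1],[0,0,1,0,1],[0,0,0.6,0,1],[0.4,0,0.6,0,1],[0.4,0,0.6,0,1],[0.4,0,0.6,0,1],[0.4,0,0.6,0,1],[0,0,0,0,1]]'
python3 - <<'E'
from h import *
to((.042,.125,.048))
L=leaf(); k=(abs(L[...,0])<.11)&(L[...,1]>.02)&(L[...,1]<.08)&(L[...,2]>.045)&(L[...,2]<.13)
print(np.polyfit(L[k][:,1],L[k][:,2],1))
E
```

```text
clock: 11.7
eef_pos: [0.5502, 0.0989, 0.1255]
tool_rot: [[0.042, 0.999, -0.001], [0.999, -0.042, -0.0], [-0.0, -0.001, -1.0]]
force: [0.1, -0.0, 1.1]
grip_width: -0.004
t 11.7 loc 0.0413 0.1026 0.1255 shift cm [2.24 0.08 7.75] turn 0.001 F [ 0.1 -0.   1.1] grip -0.003520173977766531
[0.69236743 0.04681498]
```

Pressing works: the leaf is at 2.54 rad with low force. I follow it down.

```bash
python3 -m crank '[[0.3,0,0.6,0,1],[0.3,0,0.6,0,1],[0.3,0,0.6,0,1],[0.3,0,0.6,0,1],[0.2,0,0.6,0,1],[0.2,0,0.6,0,1],[0.2,0,0.6,0,1],[0.2,0,0.6,0,1],[0.1,0,0.6,0,1],[0.1,0,0.6,0,1],[0,0,0.6,0,1],[0,0,0.4,0,1],[0,0,0.2,0,1],[0,0,0.2,0,1],[0,0,0,0,1],[0,0,0,0,1]]'
python3 -c "
from h import *
to((.042,.125,.046))"
```

```text
clock: 13.35
eef_pos: [0.5516, 0.1203, 0.0524]
tool_rot: [[0.043, 0.999, 0.0], [0.999, -0.043, -0.0], [-0.0, 0.0, -1.0]]
force: [-0.1, -0.0, -0.4]
grip_width: 0.001
t 13.35 loc 0.0418 0.124 0.0524 shift cm [0.1  0.02 0.64] turn -0.0 F [-0.1 -0.  -0.4] grip 0.0008622240824569488
```

Press down in small steps until a clear contact force appears.

```bash
python3 -m crank '[[0,0,0.2,0,1],[0,0,0.2,0,1],[0,0,0.15,0,1],[0,0,0,0,1],[0,0,0,0,1]]'
```

```text
clock: 13.85
eef_pos: [0.5513, 0.1203, 0.0466]
tool_rot: [[0.043, 0.999, -0.001], [0.999, -0.043, -0.0], [-0.0, -0.0, -1.0]]
force: [1.1, -0.5, 0.3]
grip_width: -0.002
```

```bash
python3 -m crank '[[0,0,0.1,0,1],[0,0,0.1,0,1],[0,0,0,0,1],[0,0,0,0,1]]'
```

```text
clock: 14.25
eef_pos: [0.5515, 0.1203, 0.046]
tool_rot: [[0.043, 0.999, 0.0], [0.999, -0.043, -0.0], [-0.0, 0.0, -1.0]]
force: [-1.7, 1.0, 8.5]
grip_width: -0.003
```

Firm contact at z = 0.046, the leaf's flat top height, with 8.5 N. I retract straight up and move clear over the empty side.

```bash
python3 -m crank '[[0,0,-0.5,0,1],[0,0,-2,0,1],[0,0,-3,0,1],[0,0,-4,0,1],[0,0,-4,0,1],[0,0,-4,0,1],[0,0,-4,0,1],[-4,-1,0,0,1],[-4,-2,0,0,1],[-4,-2,0,0,1],[-4,-2,0,0,1],[-4,-2,0,0,1],[-4,-2,0,0,1],[-4,-2,0,0,1],[-4,-2,0,0,1],[-4,-2,0,0,1],[0,0,0,0,1],[0,0,0,0,1]]'
python3 - <<'E'
from h import *
c=cam('top'); L=leaf(c); 
k=(abs(L[...,0])<.09)&(L[...,1]>.02)&(L[...,1]<.145)&(L[...,2]<.13)&(L[...,2]>.02)
print('top leaf',np.polyfit(L[k][:,1],L[k][:,2],1))
k=(L[...,0]>.02)&(L[...,0]<.065)&(L[...,1]>.165)&(L[...,1]<.185); print('tab z',np.median(L[k][:,2]))
k=(abs(L[...,0])<.09)&(L[...,1]<-.03)&(L[...,1]>-.14)&(L[...,2]<.2)&(L[...,2]>.02)
print('lower leaf',np.polyfit(L[k][:,1],L[k][:,2],1))
g=c['color'].astype(int); m=np.zeros((480,640),bool); m[208:325,376:398]=1; m&=(g.max(2)<60)
v,u=np.nonzero(m); q=plane(c,np.c_[u,v],.05)[:,:2]; s=(q-mid)@d; print('spine shift',np.percentile(s,[.5,99.5]).mean(),np.median((q-mid)@n))
P=cloud(c)
for z,nm,b in((.085,'jar',(295,325,138,165)),(.09,'beaker',(374,410,150,195))):
    W=P[b[2]:b[3],b[0]:b[1]].reshape(-1,3); W=W[W[:,2]>z-.012]; print(nm,np.percentile(W,[2,98],axis=0).round(3))
save(c,'end.png'); to((0,0,0))
E
```

```text
clock: 16.05
eef_pos: [0.3658, -0.2324, 0.2598]
tool_rot: [[0.046, 0.999, 0.0], [0.999, -0.046, 0.0], [0.001, 0.0, -1.0]]
force: [0.1, -0.7, 0.5]
grip_width: 0.001
top leaf [-0.00135392  0.04604918]
tab z 0.04584177442578331
lower leaf [0.00214086 0.04001194]
spine shift 0.00016413177676777996 -7.488098495690246e-05
jar [[0.695 0.138 0.076]
 [0.744 0.186 0.09 ]]
beaker [[ 0.297 -0.037  0.079]
 [ 0.728  0.098  1.218]]
t 16.1 loc -0.1282 -0.2356 0.2598 shift cm [23.55 12.8  26.  ] turn -0.001 F [-0.1  0.3  0.4] grip -0.0011876182408922682
```

View pics/end.png

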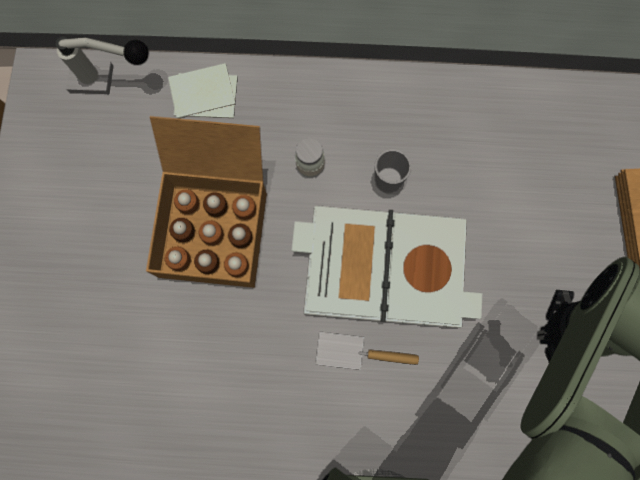

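The top leaf lies flat on the left, its tab at (303,238). The lower leaf is flat with its tab at (472,305), everything else is where it was, and the robot is clear.

```bash
python3 -c "
from station import *
print(close_job())"
```

```text
the job is handed in; nothing more can be done
None
```

The top leaf is turned and lies flat on the far side of the spine, and the job is handed in at about 16 s of the 56 s allowed.

**How it was done:** The tool can only point down, so I did not push from under the tab as you described. I held the tab by its side edges between the open jaws and carried it over to about 2.35 rad. There the hold slipped and jammed, and the wrist force rose to about 34 N. I let go, the hinge held, and I pressed the leaf down flat from above with shut fingertips, with 8.5 N at the final contact.

**Last checks from the top camera:**
- **Top leaf:** its slope is -0.001, so it is at about π, and the tab's top is at 46 mm as expected for flat.
- **Second leaf:** its slope is 0.002, so it is flat.
- **Stand:** the spine has shifted less than 1 mm.
- **Jar:** it has moved 1 mm or less.
- **Beaker:** its depth readings included some stray points at the low-x, +y and top limits, so that number is unreliable. The limits they left untouched match the start, and the picture shows it in place.
- **Box and spatula:** I checked these only by eye, and they look unmoved.
- **Robot:** it is clear of everything, with about 0 N at the wrist.

I did not measure the leaf's turning speed. The steps were planned for about 0.8 rad/s in the carry and about 0.5 rad/s while pressing down.

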